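# Sort the spare gears and mesh the drive gear in the paper-feeder drive

### The arm

A 6-joint arm with a two-finger parallel gripper is mounted at the origin on a cart in front of the work surface, level with it; the furniture and walls round the work are solid. World frame = base frame: x ahead of the robot, y to its left, z up, the work surface at z = 0. Lengths are in m, angles in rad, forces in N, time in s.
With the tool pointing down it reaches from about 0.35 to 0.725 m from the base axis. Payload 6 kg.
Tool frame: the origin (TCP) lies on the centre line of the jaws, within the pads' length; the fingertips stand 17 mm ahead of it and the grasp point (between the pads) lies 2 mm behind it (r.nose_length is the distance from the TCP to the fingertips, in m); z points along the fingers, y is the line along which they close (so a half turn about z gives the same grasp; the last joint's range is limited). The gripper opens to 85 mm and grips with 20 to 120 N. Pads are 22 mm wide; open, the fingers measure 114 mm over their backs; the gripper's body (76 mm by 85 mm) begins 54 mm behind the grasp point. The pads swing forward as they close: fully open they stand 13 mm farther back than shut.
Start: joints at [-0.853, 0.04, 0.085, 0, -1.615, -0.334], TCP at [0.225, -0.556, 0.248] pointing down, gripper open.
Joint ranges: [-2.56, 2.56], [-1.29, 2.01], [-1.08, 1.49], [-3.29, 1.98], [-2.81, -0.18], [-2.99, 2.99]. Speed limits (rad/s): [2.57, 2.57, 3.01, 3.14, 3.14, 3.14].

### API

Orientations are given as a rotation vector (axis times angle).
In Python, from cell import r, eyes, job_done gives the robot as it stands.
- The arm moves only by the tool carry_out, never from a script. Its argument "steps" is a list of rows, each a list of 6 numbers: the shift along the world's x, y, z in mm, then the turn, a rotation vector about the world's x, y, z in rad. A call has 1 to 12 rows; each row is the pose to reach, as a shift and turn from the pose commanded when the call began; what a row does not reach only later rows make up. A row lasts 1/8 s, in which the tool goes at most 62.5 mm and 10.7 degrees, less where a joint would pass 70% of its speed; a pose out of reach is approached as far as the arm can. A call with a gripper value outside its range is refused whole. "jaw" is the opening, from -1 (shut) to 1 (fully open), set as the call begins (left out, the last holds). The fingers move at their own pace and stop on an object; "force" is the grip in N (left out, the last holds). Time passes only in rows, so rows that repeat a pose let the fingers close. It gives the time, the measured TCP pose, the force, the opening and the grip force at its end, in the units of the state.
- r.read_state(): the state, without advancing time (a new reading comes with each control period).
- eyes.camera(name): name is "side" or "top" or "wrist"; returns the picture (420x560x3 uint8, blue, green, red); there is no depth.
- eyes.camera_info(name): a dict with "camera_matrix" (3x3 intrinsics, pixels), "T" (4x4, takes a point from camera to world coordinates); the wrist camera has in their place "mount" (4x4, takes a point from camera to tool coordinates, whose origin is the TCP and whose axes are the flange's). Camera axes: x right, y down, z forward; pixel columns grow to the right and rows downward; lengths in m; the calibration is good to about 2 mm. A picture is of the moment at which its call begins: read the wrist's pose just before it. camera_info takes no time and is no camera call.
- job_done(): hands the job in; it is judged then, once.
The state is a dict: "time": time; "q": joint angles; "joint_velocities": joint speeds; "joint_efforts": joint torques, N m; "tool_pos": TCP position; "orientation": TCP orientation; "contact_force": force on the tool from outside, world axes, zero at the start; "wrist_torque": the same for the moment, N m; "width": opening from 0.0 (shut) to 1.0 (fully open); "grasp_force": force on a finger pad.
Only numpy, scipy, OpenCV 4.12 (cv2) and the standard library are available. Lean on these libraries where they do the work, as an engineer would, in place of code of your own. Each camera call takes 0.05 s, during which the arm holds its last target. There are 200 camera calls.

### The job

Sort the spare parts of the paper feeder first: stand the smallest loose gear in the free place of the rack's narrow row and the largest in the free place of its wide row, both upright on their stems and let go. Then take the medium gear, turn it until its splined stem meshes with the socket of the feeder drive, slide it fully home against the spring so that its disc lies on the socket's rim, and keep pressing: finish while still gripping it and holding it home. Leave the other things on the desk where they are.

Things in the scene. Friction and masses are not known exactly. Their poses are not given: they have to be found in the camera images.
- gear_small: White gear, 34 mm over the teeth, about 60 g, standing on its stem; the loose gears differ only in diameter. Upward: stem 18 mm, a plus sign of two 26 x 8 mm bars along gear x and y (lowest 5 mm tapers to 22 x 5); toothed disc 10 mm; grip tab 24 (gear x) x 14 (gear y) x 30 mm tall; 58 mm in all. Origin: centre of the stem's foot, z up. Meshes alike every quarter turn.
- gear_medium: White gear, 46 mm over the teeth, about 100 g, standing on its stem; the loose gears differ only in diameter. Upward: stem 18 mm, a plus sign of two 26 x 8 mm bars along gear x and y (lowest 5 mm tapers to 22 x 5); toothed disc 10 mm; grip tab 24 (gear x) x 14 (gear y) x 30 mm tall; 58 mm in all. Origin: centre of the stem's foot, z up. Meshes alike every quarter turn.
- gear_large: White gear, 58 mm over the teeth, about 140 g, standing on its stem; the loose gears differ only in diameter. Upward: stem 18 mm, a plus sign of two 26 x 8 mm bars along gear x and y (lowest 5 mm tapers to 22 x 5); toothed disc 10 mm; grip tab 24 (gear x) x 14 (gear y) x 30 mm tall; 58 mm in all. Origin: centre of the stem's foot, z up. Meshes alike every quarter turn.
- rack: Grey open rack fixed to the desk, 126 (x) x 168 (y) x 26 mm; walls and floor 4 mm. Two troughs 160 mm long along y: narrow row 44 mm wide, centre line x = -37 mm; wide row 70 mm wide, x = +24 mm. Each holds one fixed gear of its size, small at (-37, 45), large at (24, -45) mm, tabs reaching 62 mm above the desk. Origin: centre of the underside.
- narrow_place (a point): Free place of the narrow row: point on the trough's floor (4 mm above the desk), on the row's centre line. Axes as the rack's. A gear stands here with its stem's foot on the floor.
- wide_place (a point): Free place of the wide row: point on the trough's floor (4 mm above the desk), on the row's centre line. Axes as the rack's.
- drive: Paper-feeder drive fixed to the desk: black gearbox 92 x 92 mm, 42 mm high, on a steel plate 112 x 112 mm; a motor can (26 mm thick, reaching 89 mm from the centre) on its -y side; the aluminium socket stands 4 mm proud at the centre of its top. Origin: centre of the underside.
- drive_socket (a joint): Turn of the round aluminium socket (52 mm across) in the gearbox, rad, counter-clockwise from above; turns both ways but stiffly (about 0.08 N m of friction) and stays where it is.
- socket_mouth (a point): Centre of the socket's mouth, level with its rim, 46 mm above the desk; turns with the socket. Plus-shaped opening: slots 11 mm wide, about 30 mm end to end, along this point's x and y, 22 mm deep: the 18 mm stem goes in until the gear's disc lies on the rim (foot 18 mm below the mouth).
- seat (a joint): Sprung round seat pin (10 mm) inside the socket, m pressed down: 0 = up, its top 9 mm below the mouth; 0.009 when the gear is fully home. Spring force about 3.5 N at the start of travel, 8 N fully home; it lifts the gear again if not kept pressed.
- seal_stamp: Brown wooden seal stamp standing upright, 22 x 30 x 60 mm. A bystander: leave it where it is. Origin at the centre of its underside.
- ink_pad: Flat ink pad, 58 x 85 x 14 mm. A bystander: leave it where it is. Origin at the centre of its underside.
- highlighter: Yellow highlighter lying down, 18 x 88 x 18 mm. A bystander: leave it where it is. Origin at the centre of its underside.
- stapler: Blue stapler, 35 x 128 x 62 mm. A bystander: leave it where it is. Origin at the centre of its underside.
Things that resemble listed ones, but are neither listed nor needed, are in the scene too. Leave any brown look-alike of the gear_large alone.

How it is judged:
By the outcome, as a careful person would: the job done as asked, in the order asked, and still so for the second after the job is handed in, while the arm keeps its last pose, push and grip.
It also fails if it takes over 61 s, if anything falls off the work surface, if the arm or the gripper's body presses on something with over 40 N, if the wrist force passes 120 N, or if a joint passes its speed limit or range.

## Working session

There is one attempt and no reset: what is moved stays moved. The work goes in short steps, Python scripts to look and compute and a tool call to move; the robot and the scene stay as the last step left them, time stands still between calls to the robot, and variables do not carry over. Pictures are saved under pics/ and viewed, at most 10 in all, crops included, and the job is handed in when it is done.

Besides the shell and the picture viewer there is one more tool, called after ">>>" as name([rows], argument=value, ...), one row to a line, values as JSON. carry_out: Moves the arm, as the interface text tells. Its arguments: {"type":"object","properties":{"steps":{"type":"array","items":{"type":"array","items":{"type":"number"}}},"jaw":{"type":"number"},"force":{"type":"number"}},"required":["steps"]}

```bash
ls; mkdir -p pics; python3 - <<'E'
from cell import r, eyes
import cv2,numpy as np
np.set_printoptions(precision=4,suppress=True)
for n in("top","side"):
    cv2.imwrite(f"pics/{n}0.png",eyes.camera(n)); print(n,eyes.camera_info(n))
print(eyes.camera_info("wrist")); s=r.read_state();print(s)
E
```

```text
pics
top {'camera_matrix': array([[520.4541,   0.    , 280.4858],
       [  0.    , 520.4541, 206.2881],
       [  0.    ,   0.    ,   1.    ]]), 'T': array([[-0.0168, -0.9963,  0.0846,  0.4762],
       [-0.9998,  0.0163, -0.0064,  0.0137],
       [ 0.005 , -0.0847, -0.9964,  1.1773],
       [ 0.    ,  0.    ,  0.    ,  1.    ]])}
side {'camera_matrix': array([[458.9369,   0.    , 270.2543],
       [  0.    , 458.9369, 207.8319],
       [  0.    ,   0.    ,   1.    ]]), 'T': array([[ 0.969 , -0.1176,  0.2175,  0.3569],
       [-0.2472, -0.4825,  0.8403, -0.7712],
       [ 0.0061, -0.868 , -0.4966,  0.5212],
       [ 0.    ,  0.    ,  0.    ,  1.    ]])}
{'camera_matrix': array([[368.3248,   0.    , 273.1752],
       [  0.    , 368.3248, 213.6817],
       [  0.    ,   0.    ,   1.    ]]), 'mount': array([[-0.0007, -0.9506, -0.3105,  0.08  ],
       [ 1.    , -0.0001, -0.0019,  0.0005],
       [ 0.0017, -0.3105,  0.9506, -0.126 ],
       [ 0.    ,  0.    ,  0.    ,  1.    ]])}
{'time': 0.1, 'q': array([-0.8533,  0.0407,  0.0839, -0.0004, -1.6155, -0.3337]), 'joint_velocities': array([-0.0013,  0.0002,  0.0037,  0.002 , -0.0015, -0.0002]), 'joint_efforts': array([ -0.0048, -36.9347,  34.828 ,   6.9518,  -0.0046,   0.    ]), 'tool_pos': array([ 0.2246, -0.556 ,  0.2474]), 'orientation': array([ 0.5992, -3.0835, -0.0025]), 'contact_force': array([ 0.103 , -0.6063, -0.3382]), 'wrist_torque': array([0.0122, 0.0018, 0.0172]), 'grasp_force': 0.0, 'width': 1.00031786380648}
```

View pics/top0.png

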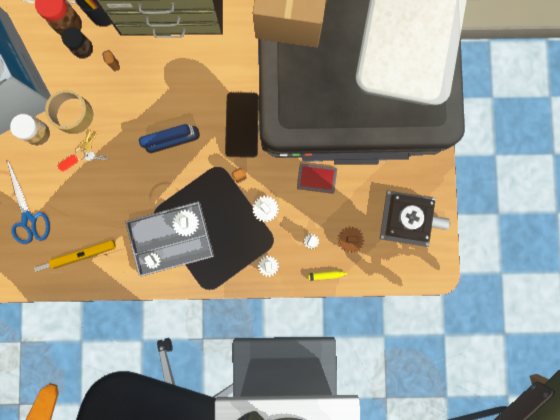

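View pics/side0.png

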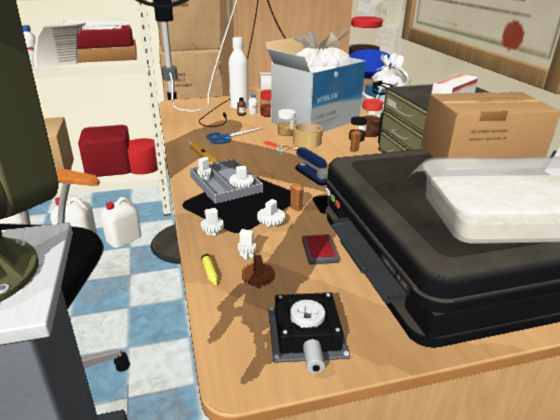

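The top view shows three loose white gears, at (265,208), (268,266) and (312,241). A brown look-alike sits at (351,239), the drive is at (412,217), and the rack at (170,238) holds fixed gears at (152,261) and (186,222). By size, (265,208) is the large gear, (268,266) the medium and (312,241) the small. I'll measure them next and confirm in a crop.

```bash
cat > h.py <<'E'
import cv2,numpy as np
from scipy.spatial.transform import Rotation as R
from cell import r,eyes
np.set_printoptions(precision=4,suppress=True)
def cam(n):
    i=eyes.camera_info(n); K=i["camera_matrix"]
    if n!="wrist": return K,i["T"],eyes.camera(n)
    s=r.read_state(); T=np.eye(4); T[:3,:3]=R.from_rotvec(s["orientation"]).as_matrix(); T[:3,3]=s["tool_pos"]
    return K,T@i["mount"],eyes.camera(n)
def ray(K,T,uv,z):
    uv=np.atleast_2d(np.asarray(uv,float))
    d=np.c_[(uv-K[:2,2])/[K[0,0],K[1,1]],np.ones(len(uv))]@T[:3,:3].T
    return (T[:3,3]+d*((z-T[2,3])/d[:,2])[:,None])
def proj(K,T,p):
    p=(np.atleast_2d(p)-T[:3,3])@T[:3,:3]; return p[:,:2]/p[:,2:]*[K[0,0],K[1,1]]+K[:2,2]
E
python3 - <<'E'
from h import *
K,T,im=cam("top")
h=cv2.cvtColor(im,cv2.COLOR_BGR2HSV)
m=((h[...,1]<60)&(h[...,2]>150)).astype(np.uint8)
cs,_=cv2.findContours(m,cv2.RETR_EXTERNAL,cv2.CHAIN_APPROX_NONE)
for c in cs:
    a=cv2.contourArea(c); (x,y),rad=cv2.minEnclosingCircle(c)
    if a>60 and 120<x<440 and 180<y<290:
        p=ray(K,T,[[x,y],[x+rad,y]],.028); print((round(x),round(y)),a,p[0],"diam mm",2e3*np.linalg.norm(p[1]-p[0]))
cr=im[185:290,230:440]; cv2.imwrite("pics/top1.png",cv2.resize(cr,None,fx=3.8,fy=3.8,interpolation=cv2.INTER_CUBIC))
E
```

```text
(268, 266) 270.0 [0.4438 0.0369 0.028 ] diam mm 46.35795934816002
(311, 241) 141.0 [ 0.4965 -0.0597  0.028 ] diam mm 32.489668923567734
(166, 228) 1210.5 [0.531  0.2607 0.028 ] diam mm 148.5051103299247
(412, 217) 401.5 [ 0.545  -0.2849  0.028 ] diam mm 52.641970982909555
(168, 238) 731.5 [0.5067 0.2541 0.028 ] diam mm 206.5863801367482
(265, 208) 454.0 [0.5701 0.0409 0.028 ] diam mm 58.63471215504926
(387, 228) 34751.5 [ 0.5207 -0.2283  0.028 ] diam mm 1138.7450999916043
```

View pics/top1.png

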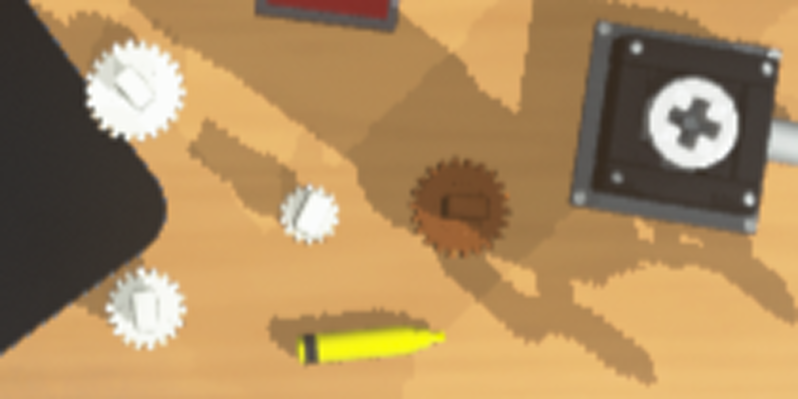

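The disc diameters at z = 28 mm are 46, 33 and 58 mm, so (268,266) is the medium gear, (311,241) the small and (265,208) the large. The brown one at (351,239) is the look-alike, and I'll leave it alone. I'll move over the small gear for a wrist view.

>>> carry_out([
  [272,496,-60,0,0,0],
  [272,496,-60,0,0,0],
  [272,496,-60,0,0,0],
  [272,496,-60,0,0,0],
  [272,496,-60,0,0,0],
  [272,496,-60,0,0,0],
  [272,496,-60,0,0,0],
  [272,496,-60,0,0,0],
  [272,496,-60,0,0,0],
  [272,496,-60,0,0,0],
  [272,496,-60,0,0,0],
  [272,496,-60,0,0,0],
])

```text
time: 1.65
tool_pos: [0.4964, -0.0613, 0.1886]
orientation: [-0.597, 3.084, -0.0]
contact_force: [-0.4, 0.3, 1.3]
width: 0.999
grasp_force: 0.0
```

```bash
python3 - <<'E'
from h import *
s=r.read_state(); print(s["time"],s["tool_pos"],s["orientation"],s["q"])
K,T,im=cam("wrist"); cv2.imwrite("pics/w1.png",im); np.savez("w1",K=K,T=T)
print(proj(K,T,[[.4965,-.0597,.028],[.4438,.0369,.028],[.570,.041,.028]]))
E
```

```text
1.65 [ 0.4964 -0.0613  0.1886] [-0.5972  3.084  -0.0001] [ 0.281  -0.2296 -0.2749  0.0001 -1.5252 -1.4692]
[[275.0165 198.3895]
 [412.2891 182.8398]
 [348.5152 312.0347]]
```

View pics/w1.png

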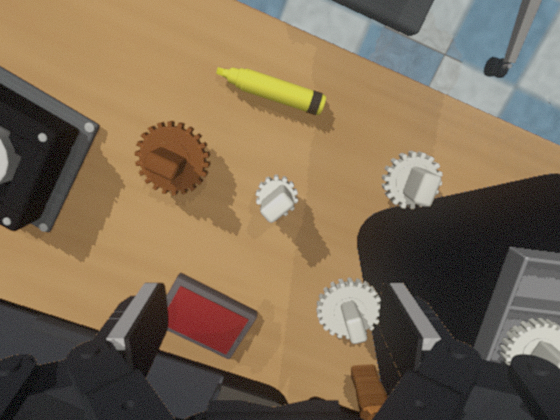

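The wrist view shows the small gear at (277,200), medium at (413,182), large at (348,312) and brown look-alike at (172,157). The tabs are clearly visible, so I'll enlarge the three gears to find the tab faces.

```bash
python3 - <<'E'
from h import *
im=cv2.imread("pics/w1.png")
o=[]
for x,y in((277,200),(413,182),(348,312)):
    c=im[y-38:y+38,x-38:x+38].astype(float); c=np.clip((c-90)*255/165,0,255).astype(np.uint8); o.append(cv2.resize(c,(266,266),interpolation=cv2.INTER_CUBIC))
cv2.imwrite("pics/w1c.png",np.hstack(o))
E
```

```text
(no output)
```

View pics/w1c.png

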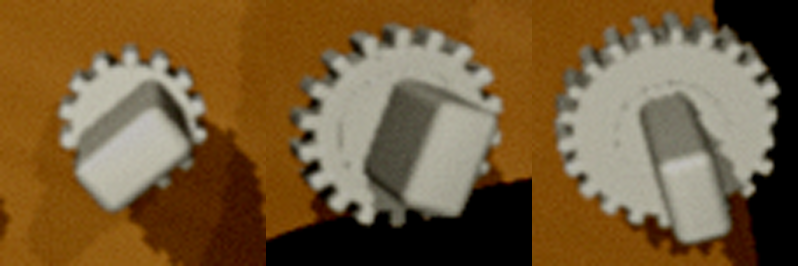

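Each tab's top face shows as a bright quadrilateral. I read corners in the crop at 3.5×: small (75,170) (160,108) (190,152) (112,210), medium (174,98) (231,115) (196,215) (137,207), and large (132,160) (176,150) (199,230) (156,243).

```bash
python3 - <<'E'
from h import *
d=np.load("w1.npz");K,T=d["K"],d["T"]
Q={"small":((277,200),[(75,170),(160,108),(190,152),(112,210)]),"medium":((413,182),[(174,98),(231,115),(196,215),(137,207)]),"large":((348,312),[(132,160),(176,150),(199,230),(156,243)])}
for n,(c,q) in Q.items():
    p=ray(K,T,np.array(c)-38+np.array(q)/3.5,.058)[:,:2]
    e=[(p[1]-p[0]+p[2]-p[3])/2,(p[2]-p[1]+p[3]-p[0])/2]
    e.sort(key=np.linalg.norm); S,L=e
    print(n,p.mean(0),"short",1e3*np.linalg.norm(S),"long",1e3*np.linalg.norm(L),"ang long",np.degrees(np.arctan2(L[1],L[0]))%180,"short",np.degrees(np.arctan2(S[1],S[0]))%180)
    # disc check at wrist
# rack & drive in top view
K,T,im=cam("top"); g=cv2.cvtColor(im,cv2.COLOR_BGR2HSV)
m=((g[...,1]<60)&(g[...,2]>60)&(g[...,2]<256)).astype(np.uint8); m[:, :115]=0;m[:,225:]=0;m[:190]=0;m[285:]=0
m=cv2.morphologyEx(m,cv2.MORPH_OPEN,np.ones((3,3)))
c=max(cv2.findContours(m,0,1)[0],key=cv2.contourArea); rc=cv2.minAreaRect(c); b=cv2.boxPoints(rc); print("rack box px",b.round(1).tolist(),cv2.contourArea(c))
p=ray(K,T,b,.026)[:,:2]; print(p, 1e3*np.linalg.norm(p[1]-p[0]),1e3*np.linalg.norm(p[2]-p[1]))
cv2.imwrite("pics/rk.png",np.hstack([cv2.resize(x,None,fx=4,fy=4,interpolation=cv2.INTER_CUBIC) for x in (im[195:285,120:220],im[185:275,365:465])]))
E
```

```text
small [ 0.4947 -0.0587] short 11.530124698620009 long 21.39770246171164 ang long 149.58379102661547 short 59.37920771502988
medium [0.4418 0.0361] short 12.49407973357104 long 22.500982863472135 ang long 10.33570691931426 short 99.83112827587809
large [0.5671 0.0413] short 10.416924268985138 long 23.403522616954298 ang long 39.448872140980825 short 129.61123818248797
rack box px [[123.30000305175781, 221.39999389648438], [198.8000030517578, 199.0], [209.5, 235.0], [134.0, 257.3999938964844]] 2750.5
[[0.5462 0.3543]
 [0.5932 0.1874]
 [0.5129 0.1641]
 [0.4666 0.3302]] 173.42770577208756 83.54332508243837
```

View pics/rk.png

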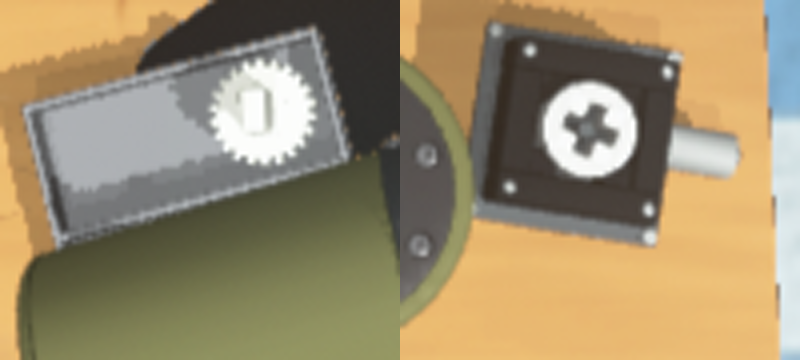

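The arm hides half of the rack here, so I'll measure the rack and socket from top0. The socket plus is clear at about (412,217). First, the turn and descent for the small gear.

>>> carry_out([
  [-1.5,2.3,-7,0,0,0.186],
  [-1.5,2.3,-15,0,0,0.372],
  [-1.5,2.3,-22,0,0,0.558],
  [-1.5,2.3,-30,0,0,0.744],
  [-1.5,2.3,-37,0,0,0.93],
  [-1.5,2.3,-45,0,0,1.116],
  [-1.5,2.3,-52,0,0,1.302],
  [-1.5,2.3,-60,0,0,1.488],
  [-1.5,2.3,-67,0,0,1.674],
  [-1.5,2.3,-74,0,0,1.86],
  [-1.5,2.3,-80,0,0,2.045],
  [-1.5,2.3,-86,0,0,2.225],
])

```text
time: 3.25
tool_pos: [0.495, -0.0589, 0.1024]
orientation: [-3.032, 0.82, -0.001]
contact_force: [-0.5, 0.3, -0.9]
width: 1.0
grasp_force: 0.0
```

```bash
python3 - <<'E'
from h import *
s=r.read_state(); M=R.from_rotvec(s["orientation"]).as_matrix(); print(s["tool_pos"],s["q"],"y ang",np.degrees(np.arctan2(M[1,1],M[0,1])))
i=eyes.camera_info("top");K,T=i["camera_matrix"],i["T"]; im=cv2.imread("pics/top0.png"); g=cv2.cvtColor(im,cv2.COLOR_BGR2HSV)
m=((g[...,1]<70)&(g[...,2]>70)).astype(np.uint8); m[:, :118]=0;m[:,222:]=0;m[:195]=0;m[282:]=0
m=cv2.morphologyEx(m,cv2.MORPH_OPEN,np.ones((3,3)))
c=max(cv2.findContours(m,0,1)[0],key=cv2.contourArea); b=cv2.boxPoints(cv2.minAreaRect(c)); print("rack px",b.round(1).tolist())
p=ray(K,T,b,.026)[:,:2]; print(p, 1e3*np.linalg.norm(p[1]-p[0]),1e3*np.linalg.norm(p[2]-p[1]))
e=max([p[1]-p[0],p[2]-p[1]],key=np.linalg.norm); a=np.arctan2(e[1],e[0])%np.pi-np.pi/2; C=p.mean(0); Rz=np.array([[np.cos(a),-np.sin(a)],[np.sin(a),np.cos(a)]])
print("rack",C,np.degrees(a))
for n,l in(("narrow free",(-.037,-.045)),("wide free",(.024,.045)),("fixed small",(-.037,.045)),("fixed large",(.024,-.045))): 
    w=C+Rz@l; print(n,w,proj(K,T,[*w,.032]))
# socket: white ring and plus
m=((g[...,1]<70)&(g[...,2]>170)).astype(np.uint8); m[:,:390]=0;m[:,433:]=0;m[:195]=0;m[242:]=0
m=cv2.morphologyEx(m,cv2.MORPH_OPEN,np.ones((3,3)))
c=max(cv2.findContours(m,0,1)[0],key=cv2.contourArea);(x,y),rd=cv2.minEnclosingCircle(c)
q=ray(K,T,[[x,y],[x+rd,y]],.046);print("socket",(x,y),q[0],2e3*np.linalg.norm(q[1]-q[0]))
E
```

```text
[ 0.495  -0.0589  0.1024] [ 0.2868 -0.2058 -0.4126  0.0001 -1.3634  0.7556] y ang -120.2721747431713
rack px [[124.0, 219.89999389648438], [199.39999389648438, 200.3000030517578], [214.10000610351562, 256.79998779296875], [138.60000610351562, 276.3999938964844]]
[[0.5495 0.3529]
 [0.5903 0.1861]
 [0.4648 0.1543]
 [0.425  0.3197]] 171.71067883857714 129.39233240399355
rack [0.5074 0.2533] 13.72194390521633
narrow free [0.4821 0.2008] [[192.4677 249.2629]]
wide free [0.52   0.3027] [[145.9836 232.726 ]]
fixed small [0.4608 0.2882] [[152.4726 259.7302]]
fixed large [0.5414 0.2152] [[185.8203 222.3595]]
socket (412.0, 217.0) [ 0.5442 -0.2799  0.046 ] 51.11774769189065
```

Rack and socket sizes check out: 171×129 mm against 168×126, and 51 mm against 52. The fixed gears also land on their pixels. Next I descend and grip.

>>> carry_out([
  [0,0,-30,0,0,0],
  [0,0,-53,0,0,0],
  [0,0,-53,0,0,0],
])

```text
time: 3.62
tool_pos: [0.4938, -0.059, 0.0478]
orientation: [3.029, -0.829, -0.005]
contact_force: [1.0, -0.1, -0.2]
width: 0.999
grasp_force: 0.0
```

>>> carry_out([
  [0,0,0,0,0,0],
  [0,0,0,0,0,0],
  [0,0,0,0,0,0],
  [0,0,0,0,0,0],
  [0,0,0,0,0,0],
  [0,0,0,0,0,0],
], jaw=-1, force=50)

```text
time: 4.38
tool_pos: [0.4955, -0.058, 0.0497]
orientation: [-3.031, 0.827, -0.001]
contact_force: [-0.9, 0.6, 3.3]
width: 0.154
grasp_force: 50.2
```

Gripped at 13 mm. I'll lift and carry it to above the narrow free place.

>>> carry_out([
  [0,0,45,0,0,0],
  [0,0,90,0,0,0],
  [-13,260,95,0,0,0],
  [-13,260,95,0,0,0],
  [-13,260,95,0,0,0],
  [-13,260,95,0,0,0],
  [-13,260,95,0,0,0],
  [-13,260,95,0,0,0],
  [-13,260,95,0,0,0],
])

```text
time: 5.5
tool_pos: [0.4823, 0.2009, 0.1441]
orientation: [3.03, -0.829, -0.0]
contact_force: [0.2, -0.9, -0.0]
width: 0.155
grasp_force: 49.9
```

```bash
python3 - <<'E'
from h import *
s=r.read_state(); print(s["tool_pos"],s["q"],s["width"])
K,T,im=cam("wrist"); cv2.imwrite("pics/w2.png",im); np.savez("w2",K=K,T=T)
C=np.array([.5074,.2533]);a=np.radians(13.72);Rz=np.array([[np.cos(a),-np.sin(a)],[np.sin(a),np.cos(a)]])
for l in((-.063,-.084),(.063,-.084),(-.063,.084),(.063,.084),(-.037,-.045)): print(l,proj(K,T,[*(C+Rz@l),.026]).round(0))
print("foot below",proj(K,T,[*s["tool_pos"][:2],s["tool_pos"][2]-.049]))
E
```

```text
[0.4823 0.2009 0.1441] [ 0.7804 -0.1557 -0.2924  0.0001 -1.4348  0.2565] 0.15514114206954188
(-0.063, -0.084) [[340. 201.]]
(0.063, -0.084) [[205.  60.]]
(-0.063, 0.084) [[179. 345.]]
(0.063, 0.084) [[ 45. 238.]]
(-0.037, -0.045) [[273. 213.]]
foot below [[272.918  254.2357]]
```

View pics/w2.png

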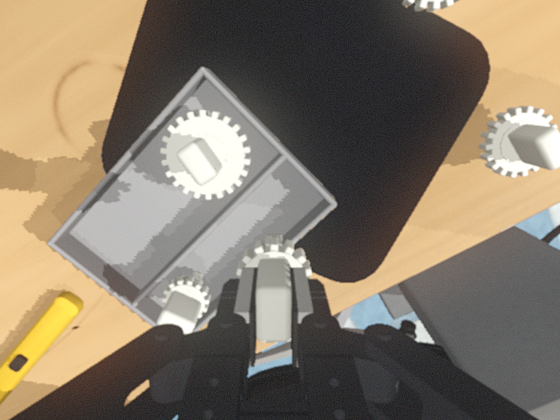

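The wrist view shows rack corners at (335,204), (204,69) and (50,241), 5 to 9 px from prediction. I'll re-fit the rack from those.

```bash
python3 - <<'E'
from h import *
d=np.load("w2.npz");K,T=d["K"],d["T"]
A,B,D=ray(K,T,[(335,204),(204,69),(50,241)],.026)[:,:2]
print(A,B,D,np.linalg.norm(A-B),np.linalg.norm(B-D))
x=(B-A)/np.linalg.norm(B-A); y=(D-B)/np.linalg.norm(D-B); print(np.degrees(np.arctan2(x[1],x[0])),np.degrees(np.arctan2(y[1],y[0]))-90)
C=(A+D)/2; a=(np.arctan2(x[1],x[0])+np.arctan2(y[1],y[0])-np.pi/2)/2;Rz=np.array([[np.cos(a),-np.sin(a)],[np.sin(a),np.cos(a)]])
print(C,np.degrees(a),"narrow",C+Rz@(-.037,-.045),"wide",C+Rz@(.024,.045))
print("fixed large tab",ray(K,T,(201,161),.062),C+Rz@(.024,-.045))
E
```

```text
[0.4661 0.1605] [0.5845 0.1897] [0.5454 0.3482] 0.12193192518721965 0.16324566436024127
13.862089666117505 13.86069198613562
[0.5058 0.2544] 13.861390826126563 narrow [0.4806 0.2018] wide [0.5183 0.3038]
fixed large tab [[0.5399 0.2142 0.062 ]] [0.5399 0.2164]
```

The two estimates agree within 2 mm. I'll lower the gear and release it.

>>> carry_out([
  [-1,0.5,-40,0,0,0],
  [-1,0.5,-70,0,0,0],
  [-1,0.5,-82,0,0,0],
  [-1,0.5,-88,0,0,0],
  [-1,0.5,-90.5,0,0,0],
  [-1,0.5,-90.5,0,0,0],
  [-1,0.5,-90.5,0,0,0],
])

```text
time: 6.42
tool_pos: [0.4815, 0.2028, 0.0546]
orientation: [-3.03, 0.827, -0.001]
contact_force: [-0.2, -0.0, -1.0]
width: 0.156
grasp_force: 49.9
```

>>> carry_out([
  [0,0,-0.5,0,0,0],
  [0,0,-0.5,0,0,0],
])

```text
time: 6.68
tool_pos: [0.4814, 0.2027, 0.0538]
orientation: [-3.03, 0.827, -0.001]
contact_force: [-1.0, -0.4, 1.9]
width: 0.156
grasp_force: 50.1
```

>>> carry_out([
  [0,0,0,0,0,0],
  [0,0,0,0,0,0],
  [0,0,0,0,0,0],
  [0,0,20,0,0,0],
  [0,0,60,0,0,0],
  [0,0,100,0,0,0],
], jaw=-0.1)

```text
time: 7.42
tool_pos: [0.481, 0.2023, 0.1542]
orientation: [3.03, -0.827, -0.0]
contact_force: [1.2, 0.8, -0.8]
width: 0.446
grasp_force: 0.0
```

```bash
python3 - <<'E'
from h import *
s=r.read_state(); M=R.from_rotvec(s["orientation"]).as_matrix(); print(s["tool_pos"],s["q"],s["width"],np.degrees(np.arctan2(M[1,1],M[0,1])))
K,T,im=cam("wrist"); cv2.imwrite("pics/w3.png",im); np.savez("w3",K=K,T=T)
E
```

```text
[0.481  0.2023 0.1542] [ 0.7843 -0.1607 -0.2782  0.0001 -1.4539  0.2537] 0.4462265605991082 -120.52677457384341
```

View pics/w3.png

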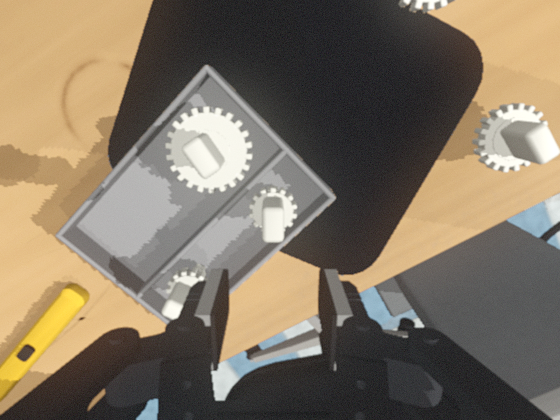

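The small gear stands upright in the narrow row at about (273,212). Now the large gear.

>>> carry_out([
  [20,-40,0,0,0,0.18],
  [45,-85,0,0,0,0.36],
  [65,-120,0,0,0,0.54],
  [87,-161,-10,0,0,0.72],
  [87,-161,-25,0,0,0.9],
  [87,-161,-40,0,0,1.08],
  [87,-161,-55,0,0,1.224],
  [87,-161,-75,0,0,1.224],
  [87,-161,-95,0,0,1.224],
  [87,-161,-105,0,0,1.224],
  [87,-161,-105,0,0,1.224],
], jaw=0.6)

```text
time: 8.85
tool_pos: [0.5677, 0.0413, 0.0474]
orientation: [2.956, 1.062, -0.002]
contact_force: [0.5, -0.3, 0.1]
width: 0.8
grasp_force: 0.0
```

>>> carry_out([
  [0,0,1.5,0,0,0],
  [0,0,1.5,0,0,0],
  [0,0,1.5,0,0,0],
  [0,0,1.5,0,0,0],
  [0,0,1.5,0,0,0],
  [0,0,1.5,0,0,0],
], jaw=-1, force=50)

```text
time: 9.6
tool_pos: [0.5686, 0.0416, 0.0504]
orientation: [2.955, 1.064, 0.002]
contact_force: [-0.1, 0.8, 5.1]
width: 0.153
grasp_force: 49.7
```

>>> carry_out([
  [0,0,45,0,0,0],
  [0,0,90,0,0,0],
  [-10,55,92,0,0,0],
  [-20,110,92,0,0,0],
  [-30,165,92,0,0,0],
  [-40,220,92,0,0,0],
  [-49.5,262,92,0,0,0],
  [-49.5,262,60,0,0,0],
  [-49.5,262,40,0,0,0],
  [-49.5,262,40,0,0,0],
])

```text
time: 10.85
tool_pos: [0.5177, 0.3021, 0.0871]
orientation: [2.954, 1.062, -0.007]
contact_force: [-0.3, -0.7, -0.8]
width: 0.157
grasp_force: 49.2
```

>>> carry_out([
  [0,0,-20,0,0,0],
  [0,0,-30,0,0,0],
  [0,0,-34,0,0,0],
  [0,0,-36,0,0,0],
  [0,0,-36,0,0,0],
  [0,0,-36,0,0,0],
])

```text
time: 11.6
tool_pos: [0.519, 0.3036, 0.0544]
orientation: [-2.956, -1.064, -0.002]
contact_force: [0.6, -0.7, 1.0]
width: 0.154
grasp_force: 49.4
```

>>> carry_out([
  [0,0,-0.5,0,0,0],
  [0,0,-0.5,0,0,0],
  [0,0,-0.5,0,0,0],
  [0,0,20,0,0,0],
  [0,0,60,0,0,0],
  [0,0,110,0,0,0],
], jaw=-0.1)

```text
time: 12.35
tool_pos: [0.5182, 0.3031, 0.1639]
orientation: [2.955, 1.064, -0.003]
contact_force: [1.0, -0.0, 0.9]
width: 0.444
grasp_force: 0.0
```

```bash
python3 - <<'E'
from h import *
s=r.read_state(); M=R.from_rotvec(s["orientation"]).as_matrix(); print(s["tool_pos"],s["q"],s["width"],np.degrees(np.arctan2(M[1,1],M[0,1])))
K,T,im=cam("wrist"); cv2.imwrite("pics/w4.png",im); np.savez("w4",K=K,T=T)
g=cv2.cvtColor(im,cv2.COLOR_BGR2HSV); m=((g[...,1]<50)&(g[...,2]>150)).astype(np.uint8)
for c in cv2.findContours(m,0,1)[0]:
    a=cv2.contourArea(c)
    if a>300: (x,y),rd=cv2.minEnclosingCircle(c); p=ray(K,T,[[x,y],[x+rd,y]],.032); print((round(x),round(y)),a,p[0],2e3*np.linalg.norm(p[1]-p[0]))
print("exp wide place px disc/tabtop",proj(K,T,[[.519,.3033,.032],[.519,.3033,.062]]))
E
```

```text
[0.5182 0.3031 0.1639] [ 0.8626  0.0497 -0.0587 -0.0001 -1.4647  1.3994] 0.44431096104600987 -50.39287890693721
(269, 299) 1954.5 [0.4569 0.2567 0.032 ] 99.55282436247708
(377, 253) 3610.0 [0.5405 0.2186 0.032 ] 59.03033737991518
(54, 242) 697.0 [0.3916 0.4137 0.032 ] 100.24233375461914
(279, 195) 4753.0 [0.528  0.3056 0.032 ] 72.32752341055999
exp wide place px disc/tabtop [[273.9367 206.0162]
 [274.1199 219.4288]]
```

View pics/w4.png

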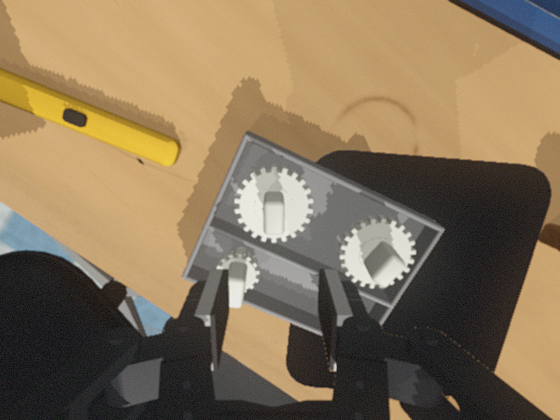

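The large gear stands upright in the wide row at (274,206). Now the medium gear.

>>> carry_out([
  [-16,-56,0,0,0,-0.1],
  [-32,-112,0,0,0,-0.2],
  [-48,-168,0,0,0,-0.3],
  [-64,-224,0,0,0,-0.4],
  [-75.5,-267,-20,0,0,-0.52],
  [-75.5,-267,-60,0,0,-0.52],
  [-75.5,-267,-95,0,0,-0.52],
  [-75.5,-267,-114,0,0,-0.52],
  [-75.5,-267,-114,0,0,-0.52],
  [-75.5,-267,-114,0,0,-0.52],
], jaw=0.6)

```text
time: 13.65
tool_pos: [0.4438, 0.0367, 0.0509]
orientation: [-3.13, -0.269, -0.003]
contact_force: [0.3, -0.3, 0.3]
width: 0.803
grasp_force: 0.0
```

>>> carry_out([
  [0,0,-1,0,0,0],
  [0,0,-1,0,0,0],
  [0,0,-1,0,0,0],
  [0,0,-1,0,0,0],
  [0,0,-1,0,0,0],
  [0,0,-1,0,0,0],
], jaw=-1, force=80)

```text
time: 14.4
tool_pos: [0.4435, 0.0365, 0.0493]
orientation: [3.13, 0.269, 0.001]
contact_force: [-1.1, -0.9, 3.2]
width: 0.15
grasp_force: 79.5
```

>>> carry_out([
  [0,0,45,0,0,0],
  [0,0,90,0,0,0],
  [5,-55,105,0,0,0],
  [10,-110,105,0,0,0],
  [15,-165,105,0,0,0],
  [20,-220,105,0,0,0],
  [24,-275,105,0,0,0],
  [26,-316,105,0,0,0],
  [26,-316,105,0,0,0],
  [26,-316,105,0,0,0],
])

```text
time: 15.65
tool_pos: [0.4688, -0.2793, 0.1528]
orientation: [-3.129, -0.268, 0.002]
contact_force: [0.7, 1.1, -0.9]
width: 0.148
grasp_force: 78.8
```

```bash
python3 - <<'E'
from h import *
s=r.read_state(); M=R.from_rotvec(s["orientation"]).as_matrix(); print(s["tool_pos"],s["q"],s["width"],"y ang",np.degrees(np.arctan2(M[1,1],M[0,1])))
K,T,im=cam("wrist"); cv2.imwrite("pics/w5.png",im); np.savez("w5",K=K,T=T)
c=proj(K,T,[[.5442,-.2799,.046]])[0]; print("socket px pred",c)
x,y=c.round().astype(int); y0=max(0,y-60)
cr=im[y0:y+60,x-60:x+60]; print(x-60,y0,cr.shape)
cv2.imwrite("pics/w5c.png",np.hstack([cv2.resize(cr,None,fx=3.5,fy=3.5,interpolation=cv2.INTER_CUBIC),cv2.resize(im,None,fx=.6,fy=.6)[:,:]]) if cr.shape[0]*3.5==252 else cv2.resize(cr,None,fx=4,fy=4,interpolation=cv2.INTER_CUBIC))
g=cv2.cvtColor(im,cv2.COLOR_BGR2HSV); m=((g[...,1]<60)&(g[...,2]>140)).astype(np.uint8)
cs,h=cv2.findContours(m,cv2.RETR_CCOMP,cv2.CHAIN_APPROX_NONE)
for k,q in enumerate(cs):
    a=cv2.contourArea(q)
    if a>200 and abs(q.mean((0,1))-c).max()<40:
        print(k,a,h[0,k],q.mean((0,1)), cv2.fitEllipse(q))
E
```

```text
[ 0.4688 -0.2793  0.1528] [-0.1692 -0.0936 -0.2197 -0.0005 -1.4462  1.9107] 0.14777848140975863 y ang -80.22334923251002
socket px pred [295.6686 101.9391]
236 42 (120, 120, 3)
105 5684.5 [107 104 106  -1] [294.6955 101.679 ] ((294.6565246582031, 101.60322570800781), (83.15101623535156, 87.06326293945312), 8.645633697509766)
106 1577.5 [ -1  -1  -1 105] [294.9515 102.6303] ((294.73638916015625, 102.59052276611328), (47.057247161865234, 48.98200988769531), 17.698259353637695)
```

```bash
python3 - <<'E'
from h import *
d=np.load("w5.npz");K,T=d["K"],d["T"]; im=cv2.imread("pics/w5.png")
g=cv2.cvtColor(im,cv2.COLOR_BGR2HSV)
for th in(120,140,160):
    m=((g[...,1]<60)&(g[...,2]>th)).astype(np.uint8)
    cs,h=cv2.findContours(m,cv2.RETR_CCOMP,cv2.CHAIN_APPROX_NONE)
    for k,q in enumerate(cs):
        a=cv2.contourArea(q)
        if a>800 and abs(q.mean((0,1))-(295,102)).max()<10:
            p=ray(K,T,q[:,0],.046)[:,:2].astype(np.float32)
            e=cv2.fitEllipse(p*1000); o=p*1000
            A=cv2.contourArea(o)
            w=cv2.moments(o); c=np.array([w["m10"],w["m01"]])/w["m00"]
            v=o-c; z=v[:,0]+1j*v[:,1]; ph=np.degrees(np.angle(np.sum(abs(z)**4*np.exp(4j*np.angle(z)))))/4
            print(th,"area",A,"centroid",c,"ellipse",e,"4fold",ph)
s=np.array([.4688,-.2793,.1528])
dc=proj(K,T,[s+[0,0,-.0215]])[0]; print("disc centre px",dc)
x,y=dc.round().astype(int); y=min(y,360)
a=im[42:162,235:355]; b=im[y-60:y+60,x-60:x+60]; print(x-60,y-60)
cv2.imwrite("pics/w5d.png",np.hstack([cv2.resize(t,(396,396),interpolation=cv2.INTER_CUBIC) for t in(a,b)]))
E
```

```text
120 area 2021.6378717105836 centroid [ 543.3928 -279.3822] ellipse ((543.3916625976562, -279.3761901855469), (50.629207611083984, 50.856422424316406), 136.97959899902344) 4fold 10.120705287438573
120 area 529.2609572969377 centroid [ 543.4136 -279.3607] ellipse ((543.414794921875, -279.39483642578125), (27.860576629638672, 28.198484420776367), 179.2863006591797) 4fold -21.185634999117383
140 area 1991.9299599500373 centroid [ 543.418  -279.4185] ellipse ((543.417236328125, -279.4153137207031), (50.24848175048828, 50.48479461669922), 142.23007202148438) 4fold 10.810857249015289
140 area 553.58309403155 centroid [ 543.3727 -279.4382] ellipse ((543.443115234375, -279.4638366699219), (28.286197662353516, 28.589563369750977), 22.159948348999023) 4fold -21.022794020185835
160 area 1956.719046740327 centroid [ 543.4338 -279.4598] ellipse ((543.4360961914062, -279.4586181640625), (49.79511260986328, 50.03863525390625), 164.57229614257812) 4fold 10.827814096350316
160 area 580.2637251904234 centroid [ 543.365  -279.4525] ellipse ((543.3779296875, -279.4693298339844), (28.831724166870117, 29.166400909423828), 5.535179138183594) 4fold -20.914043618601315
disc centre px [273.8631 279.5658]
214 220
```

View pics/w5d.png

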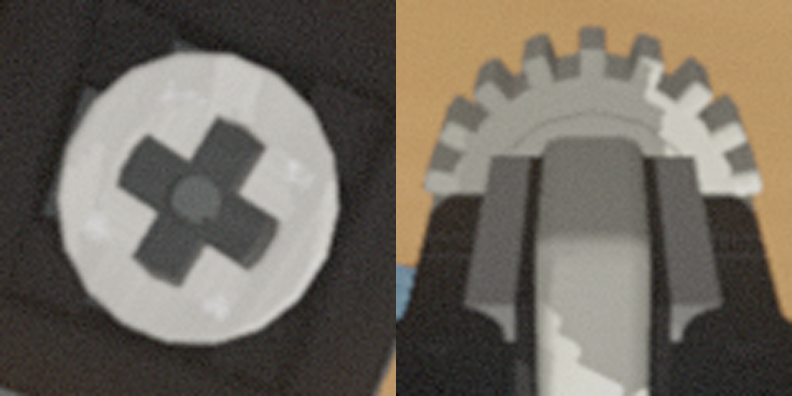

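The left half shows the socket plus with its arms at about −21° and 69°. The right half shows the held gear, whose front tooth has its top edge at crop (593,53) and bottom edge at (593,28). I'll check the gear's offset in the jaws.

```bash
python3 - <<'E'
from h import *
d=np.load("w5.npz");K,T=d["K"],d["T"]
mt=eyes.camera_info("wrist")["mount"]
for v,z in((53,.0213),(28,.0313)):
    print(ray(K,mt,[(214+197/3.3,220+v/3.3)],z)*1e3)
for v,u in ((185,426),(190,762)): print(ray(K,mt,[(214+(u-396)/3.3,220+v/3.3)],.0213)*1e3)
E
```

```text
[[20.9797  0.0017 21.3   ]]
[[20.7409  0.031  31.3   ]]
[[  1.9113 -22.5273  21.3   ]]
[[ 1.0893 22.8332 21.3   ]]
```

>>> carry_out([
  [30,0,0,0,0,-0.18],
  [60,-0.5,0,0,0,-0.36],
  [76.5,-0.8,-10,0,0,-0.538],
  [76.5,-0.8,-30,0,0,-0.538],
  [76.5,-0.8,-45,0,0,-0.538],
  [76.5,-0.8,-45,0,0,-0.538],
  [76.5,-0.8,-45,0,0,-0.538],
])

```text
time: 16.58
tool_pos: [0.5456, -0.2805, 0.1096]
orientation: [3.089, -0.571, 0.002]
contact_force: [-0.1, -0.0, -0.4]
width: 0.148
grasp_force: 78.8
```

```bash
python3 - <<'E'
from h import *
P=[];
for k in range(5):
    K,T,im=cam("wrist"); s=r.read_state(); P.append(np.r_[s["tool_pos"],s["orientation"],s["contact_force"]])
p=np.mean(P,0); M=R.from_rotvec(P[0][3:6]).as_matrix(); print(p,np.std(P,0)[:3],"y ang",np.degrees(np.arctan2(M[1,1],M[0,1])),s["q"])
cv2.imwrite("pics/w6.png",im)
E
```

```text
[ 0.5459 -0.2805  0.1098  3.0887 -0.5724  0.0024  0.2579 -0.3076 -1.1711] [0.     0.     0.0002] y ang -110.97912328797753 [-0.1486  0.1031 -0.1022  0.0002 -1.3643  1.3526]
```

>>> carry_out([
  [-0.5,0.3,-8,0,0,0],
  [-0.5,0.3,-13,0,0,0],
  [-0.5,0.3,-16,0,0,0],
  [-0.5,0.3,-19,0,0,0],
  [-0.5,0.3,-21,0,0,0],
  [-0.5,0.3,-21,0,0,0],
])

```text
time: 17.58
tool_pos: [0.5451, -0.28, 0.0876]
orientation: [3.089, -0.573, -0.0]
contact_force: [-0.4, -0.7, -0.4]
width: 0.147
grasp_force: 78.8
```

The stem is 8 mm into the socket with no contact force. I'll press on against the spring.

>>> carry_out([
  [0,0,-2.5,0,0,0],
  [0,0,-5,0,0,0],
  [0,0,-7,0,0,0],
  [0,0,-9,0,0,0],
  [0,0,-10,0,0,0],
  [0,0,-10,0,0,0],
], force=100)

```text
time: 18.32
tool_pos: [0.5455, -0.2802, 0.0787]
orientation: [3.088, -0.573, 0.002]
contact_force: [-1.2, 1.3, 6.5]
width: 0.144
grasp_force: 102.3
```

>>> carry_out([
  [0,0,-1,0,0,0],
  [0,0,-2,0,0,0],
  [0,0,-2,0,0,0],
])

```text
time: 18.7
tool_pos: [0.5455, -0.2802, 0.0774]
orientation: [3.088, -0.572, 0.002]
contact_force: [-3.2, 1.9, 8.0]
width: 0.145
grasp_force: 103.1
```

>>> carry_out([
  [0,0,-1,0,0,0],
  [0,0,-2,0,0,0],
  [0,0,-2,0,0,0],
])

```text
time: 19.08
tool_pos: [0.5456, -0.2803, 0.0773]
orientation: [3.088, -0.572, 0.003]
contact_force: [-7.5, 5.5, 17.2]
width: 0.141
grasp_force: 104.3
```

Travel stopped at z = 77.3 mm (expected 77.5) while the force rose past the spring's 8 N, so the gear is home. I'll relieve the sideways load and hold.

>>> carry_out([
  [-0.6,0.4,-0.5,0,0,0],
  [-0.6,0.4,-0.5,0,0,0],
  [-0.6,0.4,-0.5,0,0,0],
  [-0.6,0.4,-0.5,0,0,0],
  [-0.6,0.4,-0.5,0,0,0],
  [-0.6,0.4,-0.5,0,0,0],
  [-0.6,0.4,-0.5,0,0,0],
  [-0.6,0.4,-0.5,0,0,0],
])

```text
time: 20.08
tool_pos: [0.5456, -0.2802, 0.0772]
orientation: [3.087, -0.571, 0.006]
contact_force: [-6.5, 3.7, 17.2]
width: 0.137
grasp_force: 104.3
```

```bash
python3 - <<'E'
from h import *
for k in range(4):
    K,T,im=cam("wrist"); s=r.read_state(); print(s["time"],s["tool_pos"],s["contact_force"],s["wrist_torque"],s["width"])
mt=eyes.camera_info("wrist")["mount"]; cv2.imwrite("pics/w7.png",im)
# gear tip row in image now vs when gripped (slip check): wood/steel-to-gear edges along column 274
for f in("w6","w7"):
    i=cv2.imread(f"pics/{f}.png",0); print(f,cv2.blur(i,(3,1))[222:246,274].tolist())
E
```

```text
20.125 [ 0.5455 -0.2802  0.0772] [-5.0449  4.6613 16.375 ] [ 1.5846  1.9444 -0.0835] 0.14367218037783505
20.175 [ 0.5456 -0.2803  0.0773] [-5.4319  3.3501 16.6729] [ 1.5954  1.9114 -0.0145] 0.14791907136855698
20.225 [ 0.5456 -0.2802  0.0772] [-5.0087  3.8308 17.2877] [1.5338 1.8804 0.0189] 0.13985755054241486
20.275 [ 0.5456 -0.2802  0.0773] [-4.6962  3.9153 16.8883] [ 1.5816  1.9367 -0.0046] 0.14277282901489194
w6 [123, 70, 61, 64, 63, 81, 110, 118, 117, 119, 120, 119, 138, 184, 206, 212, 212, 213, 212, 212, 213, 214, 216, 218]
w7 [117, 145, 189, 201, 181, 151, 126, 125, 127, 124, 124, 124, 144, 191, 214, 224, 224, 224, 225, 225, 225, 225, 224, 223]
```

The gear has not slipped in the grip: its tooth edges sit on the same rows as before. The foot is 18 mm below the mouth and the push is steady at about 17 N, so I'm handing in.

```bash
python3 -c "
from cell import job_done
print(job_done())"
```

```text
the job is handed in; nothing more can be done
None
```

I stood the small and large gears upright in the rack's free places and let go, then meshed the medium gear and pressed it fully home, and handed in at about 20 s with the arm still gripping and pushing down at about 17 N.

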